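Heft three tins and hold up the fullest

TASK

One of the three identical closed kitchen tins in the wooden tray is much fuller than the other two. Working from left to right as the robot sees them, lift each tin straight up by several centimetres to feel its weight and set it back down in its own well, letting go of it before going on to the next; when all three have been felt and set back, pick up the heaviest again and hold it up, upright and still, with its underside about 20 cm above the worktop. Finish while still holding it there, leaving the other two standing in the tray, tipping no tin over and leaving the mug and the salt shaker alone.

Things in the scene. Friction and masses are not known exactly. Their poses are not given: they have to be found in the camera images.
- tin_left: The tin that starts in the left well. All three closed steel tins look exactly alike: an upright cylinder 58 mm in diameter and 86 mm high with a smooth side and a flat overlapping lid that stays on. Origin at the centre of its underside, z axis up. What is inside cannot be seen: one of the three tins, in any of the wells, weighs 0.42 to 0.50 kg, the other two 0.14 to 0.21 kg each. The contents lie loose inside and may shift by a few mm.
- tin_middle: The tin that starts in the middle well. All three closed steel tins look exactly alike: an upright cylinder 58 mm in diameter and 86 mm high with a smooth side and a flat overlapping lid that stays on. Origin at the centre of its underside, z axis up. What is inside cannot be seen: one of the three tins, in any of the wells, weighs 0.42 to 0.50 kg, the other two 0.14 to 0.21 kg each. The contents lie loose inside and may shift by a few mm.
- tin_right: The tin that starts in the right well. All three closed steel tins look exactly alike: an upright cylinder 58 mm in diameter and 86 mm high with a smooth side and a flat overlapping lid that stays on. Origin at the centre of its underside, z axis up. What is inside cannot be seen: one of the three tins, in any of the wells, weighs 0.42 to 0.50 kg, the other two 0.14 to 0.21 kg each. The contents lie loose inside and may shift by a few mm.
- tray: Wooden tray, fixed, 84 mm deep (x), 286 mm long (y), 14 mm high, a 22 mm high rail at each end; three round wells along its y, 85 mm apart. Origin at the centre of its underside; x points away from the robot, y to its left, z up; turned up to 30 degrees either way. Tins are 27 mm apart. A wall boiler overhangs the worktop left of y = 0.31, its underside 0.34 to 0.46 m up: keep the arm clear.
- well_left (a point): Centre of the floor of the tray's left well as the robot sees it (tray y = +85 mm). The well is 68 mm wide and 8 mm deep, its floor 6 mm above the worktop. z axis up.
- well_middle (a point): Centre of the floor of the tray's middle well as the robot sees it (tray y = 0). The well is 68 mm wide and 8 mm deep, its floor 6 mm above the worktop. z axis up.
- well_right (a point): Centre of the floor of the tray's right well as the robot sees it (tray y = -85 mm). The well is 68 mm wide and 8 mm deep, its floor 6 mm above the worktop. z axis up.
- mug: White dotted mug with a handle, 91 mm high, about 82 x 114 mm, standing beyond the tray. Origin at the centre of its underside. To be left alone.
- salt_shaker: Small glass salt shaker, 44 mm wide and 90 mm high, standing beyond the tray. Origin at the centre of its underside. To be left alone.
Not all that is in view belongs to the job. What is shaped like the tin_left but orange or yellow is not meant. Leave any orange look-alike of the tin_middle alone.

How it is judged:
By the outcome, as a careful person would: the job done as asked, in the order asked, and still so for the second after the job is handed in, while the arm keeps its last pose, push and grip.
It also fails if it takes over 72 s, if anything falls off the work surface, if the arm or the gripper's body presses on something with over 40 N, if the wrist force passes 120 N, or if a joint passes its speed limit or range.

ROBOT

A 6-joint arm with a two-finger parallel gripper is mounted at the origin on a cart in front of the work surface, level with it; the furniture and walls round the work are solid. World frame = base frame: x ahead of the robot, y to its left, z up, the work surface at z = 0. Lengths are in m, angles in degrees, forces in N, time in s.
With the tool pointing down it reaches from about 0.3 to 0.775 m from the base axis. Payload 14.6 kg.
Tool frame: the origin (TCP) lies midway between the tips of the shut fingers; the grasp point (between the pads) lies 19 mm behind it; z points along the fingers, y is the line along which they close (so a half turn about z gives the same grasp; the last joint's range is limited). The gripper opens to 85 mm and grips with 20 to 120 N. Pads are 22 mm wide; open, the fingers measure 114 mm over their backs; the gripper's body (76 mm by 85 mm) begins 54 mm behind the grasp point. The pads swing forward as they close: fully open they stand 13 mm farther back than shut.
Start: joints at [-72.399, 17.183, 87.147, -0, 75.671, -3.816], TCP at [0.201, -0.512, 0.231] pointing down, gripper open.
Joint ranges: [-173.82, 173.82], [-45.26, 126.66], [13.44, 144.39], [-59.66, 239.66], [0, 175.72], [-146.38, 146.38]. Speed limits (degrees/s): [127.2, 127.2, 147.25, 180, 180, 180].

INTERFACE

Orientations are given as [roll, pitch, yaw] about the fixed x, y, z axes, in that order (R = Rz(yaw) Ry(pitch) Rx(roll)).
In Python, from rig import state, capture, camera_model, sign_off gives the robot as it stands. The module is installed in compiled form; this text tells all that it offers.
- The arm moves only by the tool move_arm, never from a script. Its arguments are lists of equal length, an entry for each row: "offset": the shift along the world's x, y, z in mm, a list of three; "spin": the turn about the world's z in rad. In form: {"offset": [[x, y, z], ...], "spin": [spin, ...]}. A call has 1 to 12 rows; each row shifts and turns the commanded pose from where the row before left it; what a row does not reach is not made up. A row lasts 1/12 s, in which the tool goes at most 41.7 mm and 7.16 degrees, less where a joint would pass 70% of its speed; a pose out of reach is approached as far as the arm can. A call with a gripper value outside its range is refused whole. "gripper" is the closure, from 0 (fully open) to 1 (shut), set as the call begins (left out, the last holds). The fingers move at their own pace and stop on an object; "force" is the grip in N (left out, the last holds). Time passes only in rows, so rows that do not move let the fingers close. It gives the time, the measured TCP pose, the force, the opening and the grip force at its end, in the units of the state.
- state(): the state, without advancing time (a new reading comes with each control period).
- capture(name): name is "scene" or "top" or "wrist"; returns (picture, depth): 384x512x3 uint8, red, green, blue; 384x512 float32, m along the optical axis (not along the pixel's ray), 0 where there is no reading.
- camera_model(name): a dict with "camera_matrix" (3x3 intrinsics, pixels), "D" ([k1, k2, p1, p2, k3] as OpenCV has them; the pictures are not rectified), "position" and "attitude" of the camera in the world; the wrist camera has in their place "T_tool_cam" (4x4, takes a point from camera to tool coordinates, whose origin is the TCP and whose axes are the flange's). Camera axes: x right, y down, z forward; pixel columns grow to the right and rows downward; lengths in m; the calibration is good to about 2 mm. A picture is of the moment at which its call begins: read the wrist's pose just before it. camera_model takes no time and is no camera call.
- sign_off(): hands the job in; it is judged then, once.
The state is a dict: "time_s": time; "joint_pos": joint angles; "joint_velocities": joint speeds; "joint_torque": joint torques, N m; "position": TCP position; "eef_rot": TCP orientation; "wrist_force": force on the tool from outside, world axes, zero at the start; "torque": the same for the moment, N m; "finger_gap": finger opening in m; "grip_force": force on a finger pad.
Only numpy, scipy, OpenCV 4.12 (cv2) and the standard library are available. Lean on these libraries where they do the work, as an engineer would, in place of code of your own. Each camera call takes 0.05 s, during which the arm holds its last target. There are 200 camera calls.

## Working session

There is one attempt and no reset: what is moved stays moved. The work goes in short steps, Python scripts to look and compute and a tool call to move; the robot and the scene stay as the last step left them, time stands still between calls to the robot, and variables do not carry over. Pictures are saved under pics/ and viewed, at most 10 in all, crops included, and the job is handed in when it is done.

Besides the shell and the picture viewer there is one more tool, called after "Call:" as name(argument=value, ...) on one line, values as JSON. move_arm: Moves the arm, as the interface text tells. Its arguments: {"type":"object","properties":{"offset":{"type":"array","items":{"type":"array","items":{"type":"number"}}},"spin":{"type":"array","items":{"type":"number"}},"gripper":{"type":"number"},"force":{"type":"number"}},"required":["offset","spin"]}

```bash
mkdir -p pics
python3 - <<'E'
from rig import *
import cv2,numpy as np
s=state();print(s['time_s'],s['position'],s['eef_rot'],s['wrist_force'],s['finger_gap'])
for n in('scene','top'):
    p,d=capture(n);np.savez('%s.npz'%n,p=p,d=d);cv2.imwrite(f'pics/{n}.png',p[:,:,::-1]);m=camera_model(n);print(m)
a=[cv2.imread(f'pics/{n}.png') for n in('scene','top')]
cv2.imwrite('pics/both.png',cv2.resize(np.vstack(a),(450,600)) if 0 else np.hstack([cv2.resize(x,(400,300)) for x in a]))
E
```

```text
0.0 [ 0.20075824 -0.51178617  0.23071911] [-1.79932603e+02 -3.98899990e-03  2.14181623e+01] [-0.92937646 -0.07320795 -0.35701141] 0.08534435363351141
{'camera_matrix': array([[369.32000445,   0.        , 261.93093818],
       [  0.        , 369.32000445, 192.4213264 ],
       [  0.        ,   0.        ,   1.        ]]), 'D': array([-0.05561896,  0.        ,  0.        ,  0.        ,  0.        ]), 'position': array([ 0.43068548, -0.43671478,  0.62804447]), 'attitude': array([-1.35023863e+02,  1.56345663e-02, -1.09502254e+01])}
{'camera_matrix': array([[483.32328426,   0.        , 255.90328562],
       [  0.        , 483.32328426, 190.09624208],
       [  0.        ,   0.        ,   1.        ]]), 'D': array([0.05197436, 0.        , 0.        , 0.        , 0.        ]), 'position': array([0.39321166, 0.15195021, 1.21512198]), 'attitude': array([-171.767099  ,   -0.62201233,  -89.71559341])}
```

View pics/top.png

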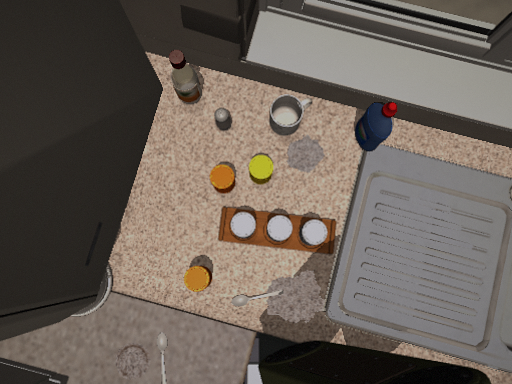

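View pics/scene.png

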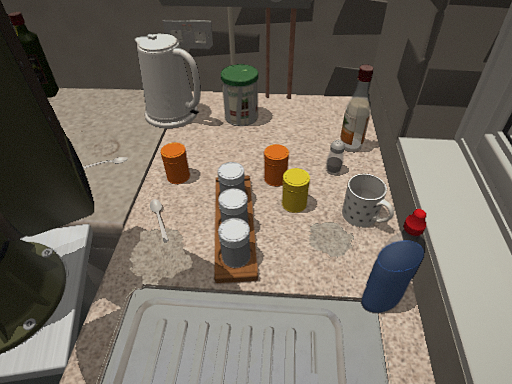

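The top view shows the wooden tray with three steel tins, lids at about (244,225), (280,229) and (315,233). Those are the tins meant, and the left tin is at (244,225). The look-alikes stand outside the tray: orange at (222,178) and (197,279), yellow at (261,167). The mug is at (286,114) and the shaker at (222,118).

```bash
cat > h.py <<'E'
import cv2,numpy as np
from scipy.spatial.transform import Rotation as R
def ray(m,uv,z,Rm=None,pos=None):
    if Rm is None: Rm=R.from_euler('xyz',m['attitude'],degrees=True).as_matrix();pos=m['position']
    n=cv2.undistortPoints(np.array([[uv]],float),m['camera_matrix'],m['D'])[0,0]
    d=Rm@np.r_[n,1]; return pos+d*(z-pos[2])/d[2]
E
python3 - <<'E'
from h import *;from rig import camera_model
f=np.load('top.npz');p=f['p'];d=f['d'];m=camera_model('top')
hsv=cv2.cvtColor(p,cv2.COLOR_RGB2HSV)
def blobs(mask,z,lo,hi,tag):
    mask=cv2.morphologyEx(mask,cv2.MORPH_OPEN,np.ones((3,3)))
    for c in cv2.findContours(mask,0,2)[0]:
        a=cv2.contourArea(c)
        if lo<a<hi:
            (u,v),r=cv2.minEnclosingCircle(c);print(tag,a,(u,v),r,ray(m,(u,v),z).round(4))
roi=np.zeros(p.shape[:2],np.uint8);roi[200:255,215:340]=255
blobs(cv2.inRange(hsv,(0,0,130),(179,60,255))&roi,.092,100,1500,'lid')
blobs(cv2.inRange(hsv,(5,170,100),(35,255,255)),.086,150,1500,'col')
w=cv2.inRange(hsv,(0,110,30),(15,255,170))&roi
w=cv2.morphologyEx(w,cv2.MORPH_CLOSE,np.ones((25,25)));c=max(cv2.findContours(w,0,2)[0],key=cv2.contourArea)
b=cv2.minAreaRect(c);print(b,[ray(m,q,.014).round(3) for q in cv2.boxPoints(b)])
for n,uv in dict(mug=(286,114),salt=(222,118)).items(): print(n,ray(m,uv,.09).round(3))
for u,v in((244,225),(280,229),(315,233)):print(d[v,u])
cv2.imwrite('pics/crop.png',cv2.resize(p[150:300,180:360,::-1],(720,600),interpolation=cv2.INTER_CUBIC))
E
```

```text
lid 453.5 (314.26470947265625, 231.9705810546875) 12.61941909790039 [0.4585 0.0047 0.092 ]
lid 452.0 (279.2916564941406, 227.5) 12.543437957763672 [0.4684 0.0858 0.092 ]
lid 457.5 (242.77586364746094, 224.14532470703125) 12.55313491821289 [0.4757 0.1707 0.092 ]
col 466.0 (196.8235321044922, 278.0) 12.944616317749023 [0.3522 0.2749 0.086 ]
col 301.5 (294.3051452636719, 233.6432647705078) 18.161033630371094 [0.4547 0.0505 0.086 ]
col 365.0 (260.71685791015625, 229.7650604248047) 18.38069725036621 [0.4632 0.1288 0.086 ]
col 313.0 (229.31495666503906, 224.57289123535156) 17.735366821289062 [0.4749 0.2022 0.086 ]
col 434.5 (221.757568359375, 176.39393615722656) 12.347431182861328 [0.5889 0.2215 0.086 ]
col 423.5 (260.9660949707031, 166.8079071044922) 12.34536075592041 [0.6127 0.1287 0.086 ]
((277.2278137207031, 229.9131317138672), (115.76244354248047, 34.65534591674805), 6.8182148933410645) [array([0.441, 0.234, 0.014]), array([0.527, 0.225, 0.014]), array([ 0.494, -0.062,  0.014]), array([ 0.409, -0.05 ,  0.014])]
mug [0.741 0.069 0.09 ]
salt [0.73  0.223 0.09 ]
1.1234565
1.1239609
1.1232479
```

View pics/crop.png

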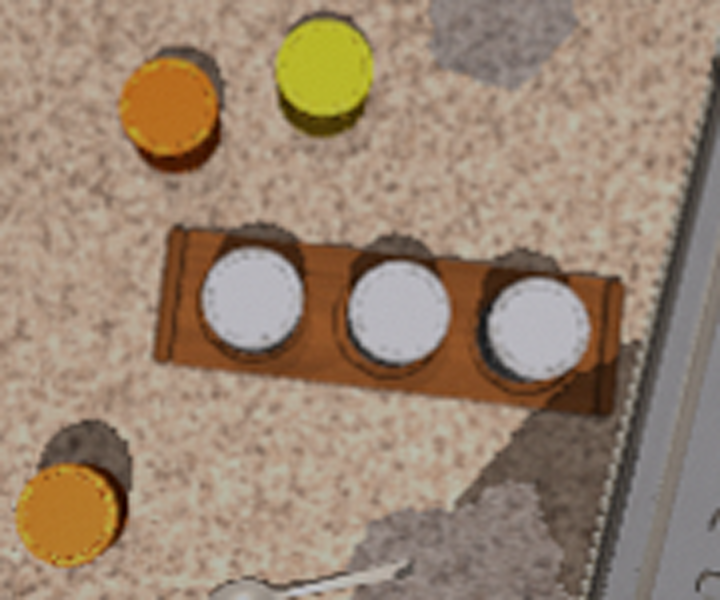

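The crop shows three steel-grey lids in wooden wells, at crop pixels (252,298), (398,312) and (539,328). The orange and yellow look-alikes all stand outside the tray. I'm moving above the left tin and turning the fingers to close along the tray's x axis.

Call:
move_arm(offset=[[14,34,0],[14,34,0],[14,34,0],[14,34,0],[14,34,0],[14,34,0],[14,34,0],[14,34,0],[14,34,0],[14,34,0],[14,34,0],[14,34,0]], spin=[0.09,0.09,0.09,0.09,0.09,0.09,0.09,0.09,0.09,0.09,0.09,0.09], gripper=0, force=50)

```text
time_s: 1.1
position: [0.3689, -0.1022, 0.2313]
eef_rot: [180.0, 0.0, 83.5]
wrist_force: [1.2, -0.5, -0.7]
finger_gap: 0.0854
grip_force: 0.0
```

Call:
move_arm(offset=[[14,34,0],[14,34,0],[14,34,0],[14,34,0],[14,34,0],[14,34,0],[14,34,0],[8,36,0],[0,0,0],[0,0,0]], spin=[0,0,0,0,0,0,0,0,0,0])

```text
time_s: 1.93
position: [0.4746, 0.1712, 0.2305]
eef_rot: [-179.9, 0.0, 83.5]
wrist_force: [-1.3, -0.1, 0.5]
finger_gap: 0.0854
grip_force: 0.0
```

Run:
```python
from h import *;from rig import *
s=state();p,d=capture('wrist');m=camera_model('wrist');T=m['T_tool_cam']
Rt=R.from_euler('xyz',s['eef_rot'],degrees=True).as_matrix()
Rm=Rt@T[:3,:3];pos=Rt@T[:3,3]+s['position']
print(T.round(3),pos.round(3))
cv2.imwrite('pics/w1.png',p[:,:,::-1])
hsv=cv2.cvtColor(p,cv2.COLOR_RGB2HSV)
k=((d>0)).astype(np.uint8)
v,u=np.mgrid[:384,:512];n=cv2.undistortPoints(np.stack([u.ravel(),v.ravel()],1)[:,None].astype(float),m['camera_matrix'],m['D'])[:,0]
P=(np.c_[n,np.ones(len(n))]*d.ravel()[:,None])@Rm.T+pos;P=P.reshape(384,512,3)
k=((d>0)&(abs(P[...,2]-.092)<.006)).astype(np.uint8)
k=cv2.morphologyEx(k,cv2.MORPH_OPEN,np.ones((5,5)))
for c in cv2.findContours(k,0,2)[0]:
    if cv2.contourArea(c)>500:
        (a,b),r=cv2.minEnclosingCircle(c);print((a,b),r,ray(m,(a,b),.092,Rm,pos).round(4),P[int(b),int(a)].round(4) if b<384 and a<512 else '')
```

```text
[[-0.    -0.964 -0.266  0.066]
 [ 1.    -0.    -0.     0.   ]
 [ 0.    -0.266  0.964 -0.143]
 [ 0.     0.     0.     1.   ]] [0.483 0.237 0.373]
(262.5, 315.0) 23.690814971923828 [0.462  0.0097 0.092 ] [0.4614 0.0095 0.0916]
(262.7906188964844, 257.14727783203125) 25.87995147705078 [0.4708 0.087  0.092 ] [0.47   0.0881 0.0936]
(260.9464416503906, 182.4375) 28.026824951171875 [0.4782 0.1723 0.092 ] [0.4773 0.1729 0.0918]
```

View pics/w1.png

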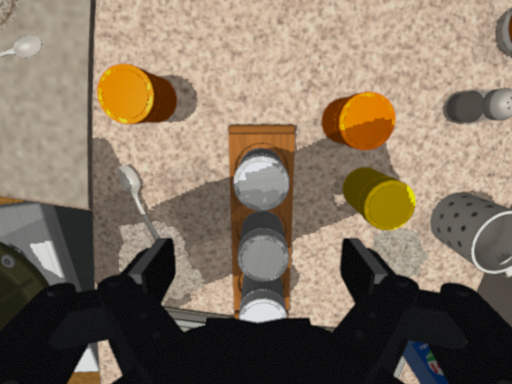

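The wrist view shows the left tin at (261,182), centred between the fingers and aligned with them. The middle tin is at (263,257). Descending.

Call:
move_arm(offset=[[2,0,-15],[0,0,-25],[0,0,-25],[0,0,-25],[0,0,-25],[0,0,-25],[0,0,-25],[0,0,-15],[0,0,-10],[0,0,-5],[0,0,0],[0,0,0]], spin=[0,0,0,0,0,0,0,0,0,0,0,0])

```text
time_s: 2.98
position: [0.4772, 0.1697, 0.0371]
eef_rot: [179.9, -0.0, 83.3]
wrist_force: [0.0, -0.5, 0.1]
finger_gap: 0.0857
grip_force: 0.0
```

Call:
move_arm(offset=[[0,0,0],[0,0,0],[0,0,0],[0,0,0],[0,0,0],[0,0,0],[0,0,0],[0,0,0],[0,0,0],[0,0,0],[0,0,0],[0,0,0]], spin=[0,0,0,0,0,0,0,0,0,0,0,0], gripper=1, force=50)

```text
time_s: 3.98
position: [0.4774, 0.1701, 0.0375]
eef_rot: [179.9, -0.0, 83.3]
wrist_force: [-0.8, -0.8, 8.6]
finger_gap: 0.0581
grip_force: 51.9
```

Call:
move_arm(offset=[[0,0,3],[0,0,7],[0,0,12],[0,0,15],[0,0,15],[0,0,12],[0,0,6],[0,0,0],[0,0,0],[0,0,0],[0,0,0],[0,0,0]], spin=[0,0,0,0,0,0,0,0,0,0,0,0])

```text
time_s: 4.98
position: [0.4766, 0.1699, 0.1056]
eef_rot: [-179.9, 0.0, 83.3]
wrist_force: [0.2, 0.4, -1.6]
finger_gap: 0.0576
grip_force: 53.6
```

```bash
cat > st.py <<'E'
from h import *;from rig import *
F=[]
for i in range(6):
    capture('scene');s=state();F.append(s['wrist_force'])
print(s['time_s'],np.mean(F,0).round(2),np.std(F,0).round(2),s['position'].round(4),s['finger_gap'],s['grip_force'],s['joint_torque'].round(2),s['torque'].round(3))
E
python3 st.py
```

```text
5.2833 [-0.14  0.19 -1.52] [0.4  0.32 0.51] [0.4768 0.17   0.1062] 0.057592853563554605 53.576688542962074 [ -0.   -52.5  -31.34   0.    -0.     0.  ] [ 0.022  0.039 -0.059]
```

Call:
move_arm(offset=[[0,0,-6],[0,0,-12],[0,0,-14],[0,0,-14],[0,0,-10],[0,0,-6],[0,0,-4],[0,0,-3],[0,0,-1],[0,0,0],[0,0,0],[0,0,0]], spin=[0,0,0,0,0,0,0,0,0,0,0,0])

```text
time_s: 6.28
position: [0.4769, 0.17, 0.0375]
eef_rot: [180.0, -0.0, 83.3]
wrist_force: [-6.7, -2.9, 12.3]
finger_gap: 0.0572
grip_force: 54.6
```

Call:
move_arm(offset=[[0,0,0],[0,0,0],[0,0,0],[0,0,0],[0,0,0],[0,0,0],[0,0,0],[0,0,0],[0,0,0]], spin=[0,0,0,0,0,0,0,0,0], gripper=0)

```text
time_s: 7.03
position: [0.4768, 0.17, 0.0363]
eef_rot: [180.0, 0.0, 83.3]
wrist_force: [0.4, -0.2, 0.9]
finger_gap: 0.0856
grip_force: 0.0
```

Call:
move_arm(offset=[[0,0,8],[0,0,15],[0,0,20],[0,0,25],[0,0,25],[0,0,20],[0,0,7],[-2,-28,0],[-3,-28,0],[-2,-28,0],[0,0,0],[0,0,0]], spin=[0,0,0,0,0,0,0,0,0,0,0,0])

```text
time_s: 8.03
position: [0.4697, 0.0851, 0.1561]
eef_rot: [-180.0, 0.0, 83.2]
wrist_force: [-0.9, 0.6, 0.2]
finger_gap: 0.0854
grip_force: 0.0
```

Run:
```python
from rig import *;import cv2,numpy as np
s=state();print(s['position'],s['finger_gap'])
a=capture('scene')[0];b=capture('wrist')[0]
cv2.imwrite('pics/c1.png',np.hstack([cv2.resize(x,(400,300)) for x in(a,b)])[:,:,::-1])
```

```text
[0.46969089 0.08507066 0.15613997] 0.08536142735912386
```

View pics/c1.png

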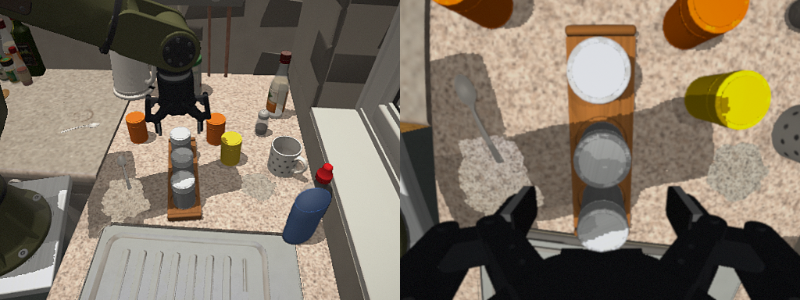

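The left tin is back upright in its well. The middle tin is centred between the fingers, at (602,157) in the wrist half. Next is the middle tin.

Call:
move_arm(offset=[[0,1,-15],[0,0,-22],[0,0,-22],[0,0,-22],[0,0,-18],[0,0,-12],[0,0,-7],[0,0,0],[0,0,0]], spin=[0,0,0,0,0,0,0,0,0])

```text
time_s: 8.88
position: [0.47, 0.0875, 0.0385]
eef_rot: [-180.0, -0.0, 83.3]
wrist_force: [0.3, 0.3, 0.5]
finger_gap: 0.0849
grip_force: 0.0
```

Call:
move_arm(offset=[[0,0,0],[0,0,0],[0,0,0],[0,0,0],[0,0,0],[0,0,0],[0,0,0],[0,0,0],[0,0,0],[0,0,0],[0,0,0],[0,0,0]], spin=[0,0,0,0,0,0,0,0,0,0,0,0], gripper=1, force=50)

```text
time_s: 9.88
position: [0.4704, 0.0871, 0.0394]
eef_rot: [179.9, -0.0, 83.3]
wrist_force: [-1.2, 0.2, 7.6]
finger_gap: 0.0577
grip_force: 51.7
```

Call:
move_arm(offset=[[0,0,3],[0,0,7],[0,0,12],[0,0,15],[0,0,15],[0,0,12],[0,0,6],[0,0,0],[0,0,0],[0,0,0],[0,0,0],[0,0,0]], spin=[0,0,0,0,0,0,0,0,0,0,0,0])

```text
time_s: 10.88
position: [0.4695, 0.0869, 0.1077]
eef_rot: [-179.9, 0.0, 83.3]
wrist_force: [-0.5, -0.2, -4.6]
finger_gap: 0.0577
grip_force: 54.7
```

```bash
python3 st.py
```

```text
11.1833 [ 0.29  0.13 -4.69] [0.61 0.41 0.45] [0.4698 0.087  0.1082] 0.05786147706173182 54.651715233922005 [ -0.   -49.91 -31.93  -0.     0.    -0.  ] [ 0.01   0.043 -0.01 ]
```

The middle tin weighs about 0.48 kg, so it looks like the heavy one. Setting it back, then feeling the right tin.

Call:
move_arm(offset=[[0,0,-6],[0,0,-12],[0,0,-14],[0,0,-14],[0,0,-10],[0,0,-6],[0,0,-4],[0,0,-3],[0,0,-1],[0,0,0],[0,0,0],[0,0,0]], spin=[0,0,0,0,0,0,0,0,0,0,0,0])

```text
time_s: 12.18
position: [0.47, 0.087, 0.0394]
eef_rot: [180.0, -0.0, 83.3]
wrist_force: [-5.2, -0.3, 8.6]
finger_gap: 0.0575
grip_force: 55.5
```

Call:
move_arm(offset=[[0,0,0],[0,0,0],[0,0,0],[0,0,0],[0,0,0],[0,0,0],[0,0,0],[0,0,0],[0,0,0]], spin=[0,0,0,0,0,0,0,0,0], gripper=0)

```text
time_s: 12.93
position: [0.4698, 0.087, 0.0383]
eef_rot: [-180.0, -0.0, 83.3]
wrist_force: [0.4, -0.7, 0.1]
finger_gap: 0.0855
grip_force: 0.0
```

Call:
move_arm(offset=[[0,0,8],[0,0,15],[0,0,20],[0,0,25],[0,0,25],[0,0,20],[0,0,7],[-3,-28,0],[-4,-27,0],[-3,-27,0],[0,0,0],[0,0,0]], spin=[0,0,0,0,0,0,0,0,0,0,0,0])

```text
time_s: 13.93
position: [0.4596, 0.0042, 0.1581]
eef_rot: [-180.0, -0.0, 83.2]
wrist_force: [0.2, -0.1, 0.0]
finger_gap: 0.0856
grip_force: 0.0
```

Run:
```python
from rig import *;import cv2,numpy as np
s=state();print(s['position'],s['finger_gap'])
a=capture('scene')[0];b=capture('wrist')[0]
cv2.imwrite('pics/c2.png',np.hstack([cv2.resize(x,(400,300)) for x in(a,b)])[:,:,::-1])
```

```text
[0.45958987 0.00415527 0.15811082] 0.08560257810604942
```

View pics/c2.png

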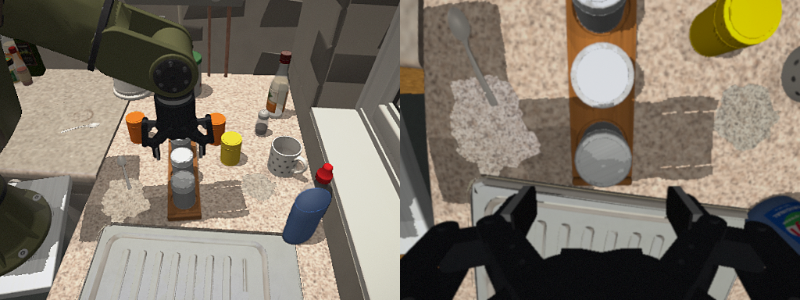

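The left and middle tins stand upright in their wells. The right tin is centred between the fingers, at (603,157) in the wrist half.

Call:
move_arm(offset=[[0,0,-15],[0,0,-22],[0,0,-22],[0,0,-22],[0,0,-20],[0,0,-12],[0,0,-7],[0,0,0],[0,0,0]], spin=[0,0,0,0,0,0,0,0,0])

```text
time_s: 14.78
position: [0.46, 0.0055, 0.0385]
eef_rot: [-180.0, -0.0, 83.3]
wrist_force: [0.5, 0.8, -0.1]
finger_gap: 0.085
grip_force: 0.0
```

Call:
move_arm(offset=[[0,0,0],[0,0,0],[0,0,0],[0,0,0],[0,0,0],[0,0,0],[0,0,0],[0,0,0],[0,0,0],[0,0,0],[0,0,0],[0,0,0]], spin=[0,0,0,0,0,0,0,0,0,0,0,0], gripper=1, force=50)

```text
time_s: 15.78
position: [0.4605, 0.005, 0.0394]
eef_rot: [179.9, -0.0, 83.3]
wrist_force: [-1.0, -0.0, 8.2]
finger_gap: 0.0565
grip_force: 52.2
```

Call:
move_arm(offset=[[0,0,3],[0,0,7],[0,0,12],[0,0,15],[0,0,15],[0,0,12],[0,0,6],[0,0,0],[0,0,0],[0,0,0],[0,0,0],[0,0,0]], spin=[0,0,0,0,0,0,0,0,0,0,0,0])

```text
time_s: 16.78
position: [0.4596, 0.005, 0.1077]
eef_rot: [-179.9, 0.0, 83.3]
wrist_force: [0.7, 0.1, -2.3]
finger_gap: 0.0568
grip_force: 53.5
```

```bash
python3 st.py
```

```text
17.0833 [ 0.12 -0.16 -1.34] [0.54 0.22 0.5 ] [0.4598 0.005  0.1082] 0.05659991848298405 53.532531978562474 [ -0.   -46.21 -30.71   0.    -0.     0.  ] [-0.022  0.053  0.014]
```

The right tin is light, so the middle one is heaviest. Setting the right tin back and returning to the middle.

Call:
move_arm(offset=[[0,0,-6],[0,0,-12],[0,0,-14],[0,0,-14],[0,0,-10],[0,0,-6],[0,0,-4],[0,0,-3],[0,0,-1],[0,0,0],[0,0,0],[0,0,0]], spin=[0,0,0,0,0,0,0,0,0,0,0,0])

```text
time_s: 18.08
position: [0.4599, 0.005, 0.0394]
eef_rot: [180.0, 0.0, 83.3]
wrist_force: [-8.4, -0.7, 14.1]
finger_gap: 0.0565
grip_force: 54.9
```

Call:
move_arm(offset=[[0,0,0],[0,0,0],[0,0,0],[0,0,0],[0,0,0],[0,0,0],[0,0,0],[0,0,0],[0,0,0]], spin=[0,0,0,0,0,0,0,0,0], gripper=0)

```text
time_s: 18.83
position: [0.4598, 0.005, 0.0383]
eef_rot: [-180.0, -0.0, 83.3]
wrist_force: [0.1, -0.3, -0.3]
finger_gap: 0.0852
grip_force: 0.0
```

Call:
move_arm(offset=[[0,0,8],[0,0,15],[0,0,20],[0,0,25],[0,0,25],[0,0,20],[0,0,7],[3,28,0],[4,27,0],[3,27,0],[0,0,0],[0,0,0]], spin=[0,0,0,0,0,0,0,0,0,0,0,0])

```text
time_s: 19.83
position: [0.4695, 0.0878, 0.1579]
eef_rot: [-180.0, 0.0, 83.4]
wrist_force: [0.3, 0.4, -0.2]
finger_gap: 0.0851
grip_force: 0.0
```

Run:
```python
from rig import *;import cv2,numpy as np
s=state();print(s['position'],s['finger_gap'])
a=capture('scene')[0];b=capture('wrist')[0]
cv2.imwrite('pics/c3.png',np.hstack([cv2.resize(x,(400,300)) for x in(a,b)])[:,:,::-1])
```

```text
[0.46954399 0.08783534 0.15786129] 0.08514748601886116
```

View pics/c3.png

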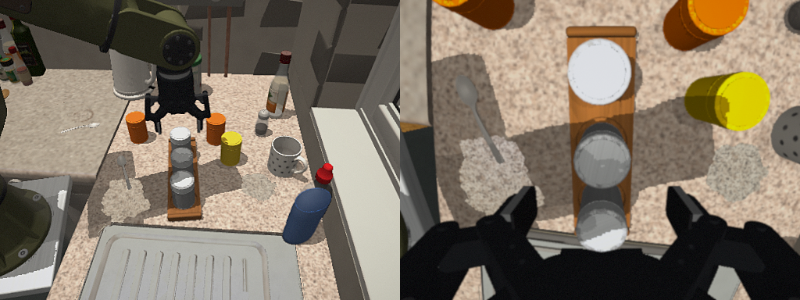

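All three tins stand upright in the tray. Gripping the middle one again and raising it 194 mm, from the well floor at 6 mm to an underside height of 200 mm.

Call:
move_arm(offset=[[0,0,-15],[0,0,-22],[0,0,-22],[0,0,-22],[0,0,-20],[0,0,-12],[0,0,-7],[0,0,0],[0,0,0]], spin=[0,0,0,0,0,0,0,0,0])

```text
time_s: 20.68
position: [0.47, 0.0865, 0.0386]
eef_rot: [180.0, 0.0, 83.3]
wrist_force: [-0.2, -0.2, 0.6]
finger_gap: 0.0856
grip_force: 0.0
```

Call:
move_arm(offset=[[0,0,0],[0,0,0],[0,0,0],[0,0,0],[0,0,0],[0,0,0],[0,0,0],[0,0,0],[0,0,0],[0,0,0],[0,0,0],[0,0,0]], spin=[0,0,0,0,0,0,0,0,0,0,0,0], gripper=1, force=60)

```text
time_s: 21.68
position: [0.4703, 0.087, 0.0396]
eef_rot: [179.9, -0.0, 83.3]
wrist_force: [-3.4, -1.7, 11.0]
finger_gap: 0.057
grip_force: 62.6
```

Call:
move_arm(offset=[[0,0,3],[0,0,7],[0,0,12],[0,0,18],[0,0,22],[0,0,25],[0,0,25],[0,0,25],[0,0,22],[0,0,18],[0,0,12],[0,0,5]], spin=[0,0,0,0,0,0,0,0,0,0,0,0])

```text
time_s: 22.68
position: [0.47, 0.087, 0.2344]
eef_rot: [179.9, -0.0, 83.3]
wrist_force: [-0.0, 0.0, -4.7]
finger_gap: 0.0575
grip_force: 65.3
```

Call:
move_arm(offset=[[0,0,0],[0,0,0],[0,0,0],[0,0,0],[0,0,0],[0,0,0],[0,0,0],[0,0,0],[0,0,0],[0,0,0],[0,0,0],[0,0,0]], spin=[0,0,0,0,0,0,0,0,0,0,0,0])

```text
time_s: 23.68
position: [0.4698, 0.087, 0.2323]
eef_rot: [-180.0, 0.0, 83.3]
wrist_force: [-0.2, -0.1, -4.6]
finger_gap: 0.0572
grip_force: 65.2
```

```bash
python3 st.py
python3 - <<'E'
from rig import *;import cv2,numpy as np
a=capture('scene')[0];b=capture('top')[0]
cv2.imwrite('pics/c4.png',np.hstack([cv2.resize(x,(400,300)) for x in(a,b)])[:,:,::-1])
E
```

```text
23.9833 [-0.29 -0.06 -4.83] [0.39 0.48 0.48] [0.4698 0.087  0.2323] 0.057176716930659045 65.23504827171564 [  0.   -46.27 -37.59  -0.     0.    -0.  ] [ 0.02  -0.021  0.002]
```

View pics/c4.png

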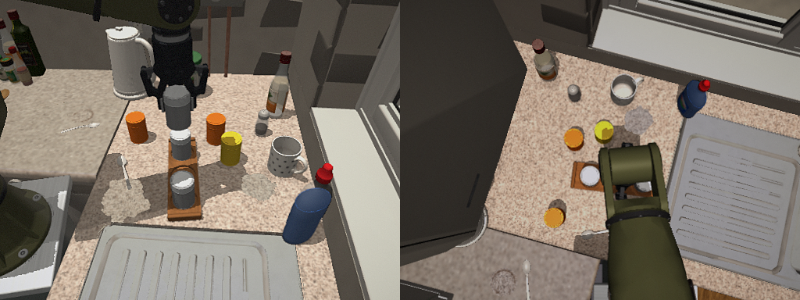

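The scene view shows the middle tin held upright at (178,110), with its underside at about 0.20 m. The other two are standing in the tray at (180,145) and (182,190).

```bash
python3 -c "
from rig import *;print(sign_off())"
```

```text
the job is handed in; nothing more can be done
None
```

Job handed in: I felt all three tins left to right and set each back in its own well, and the arm is now holding the heaviest, the middle one (about 0.48 kg), upright and still with its underside about 20 cm up.

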